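Load the cold plate with tissue blocks and slide its cover shut

ROBOT

A 6-joint arm with a two-finger parallel gripper is mounted at the origin on the work surface. World frame = base frame: x ahead of the robot, y to its left, z up, the work surface at z = 0. Lengths are in mm, angles in rad, forces in N, time in s.
With the tool pointing down it reaches from about 250 to 800 mm from the base axis. Payload 3.9 kg.
Tool frame: the origin (TCP) lies on the centre line of the jaws, within the pads' length; the fingertips stand 11 mm ahead of it and the grasp point (between the pads) lies 8 mm behind it; z points along the fingers, y is the line along which they close (so a half turn about z gives the same grasp; the last joint's range is limited). The gripper opens to 85 mm and grips with 20 to 120 N. Pads are 22 mm wide; open, the fingers measure 114 mm over their backs; the gripper's body (76 mm by 85 mm) begins 54 mm behind the grasp point. The pads swing forward as they close: fully open they stand 13 mm farther back than shut.
Start: joints at [-1.174, 0.26, -0.138, 1.173, 0, 1.571], TCP at [202.891, -484.201, 242.304] pointing down, gripper open.
Joint ranges: [-2.78, 2.78], [-0.83, 1.72], [-1.28, 1.37], [-1.9, 2.12], [-1.57, 1.48], [-3.14, 3.14]. Speed limits (rad/s): [2.57, 2.57, 3.14, 3.14, 3.14, 3.14].

INTERFACE

Orientations are given as a unit quaternion [w, x, y, z].
In Python, from workcell import * gives the robot as it stands.
- The arm moves only by the shell command python3 -m jog 'ROWS' [OPENING] [FORCE]. ROWS is JSON, a list of rows, each an object with "travel": the shift along the tool's x, y, z in m, a list of three; "roll": the turn about the tool's z in degrees. In form: [{"travel": [dx, dy, dz], "roll": roll}, ...]. A call has 1 to 10 rows; each row shifts and turns the commanded pose from where the row before left it, along the tool's axes as they then stand; what a row does not reach is not made up. A row lasts 1/12 s, in which the tool goes at most 41.7 mm and 7.16 degrees, less where a joint would pass 70% of its speed; a pose out of reach is approached as far as the arm can. A call with a gripper value outside its range is refused whole. OPENING is the opening, from 0 (shut) to 1 (fully open), set as the call begins (- or left out, the last holds). The fingers move at their own pace and stop on an object; FORCE is the grip in N (left out, the last holds). Time passes only in rows, so rows that do not move let the fingers close. It gives the time, the measured TCP pose, the force, the opening and the grip force at its end, in the units of the state.
- get_state(): the state, without advancing time (a new reading comes with each control period).
- capture(name): name is "scene" or "top" or "wrist"; returns the picture (420x560x3 uint8, red, green, blue); there is no depth.
- get_calibration(name): a dict with "intrinsics" (3x3 intrinsics, pixels), "R" (3x3) and "t" (3): a world point X has camera coordinates R X + t. Camera axes: x right, y down, z forward; pixel columns grow to the right and rows downward; lengths in mm; the calibration is good to about 2 mm. The wrist camera is an equidistant fisheye: a pixel r from the principal point sees the ray r / f radians off the axis. A picture is of the moment at which its call begins: read the wrist's pose just before it. get_calibration takes no time and is no camera call; for the wrist camera it gives the pose at the moment of the call.
- sign_off(): hands the job in; it is judged then, once.
The state is a dict: "time_s": time; "qpos": joint angles; "qvel": joint speeds; "joint_efforts": joint torques, N m; "eef_pos": TCP position; "orientation": TCP orientation; "force": force on the tool from outside, world axes, zero at the start; "torque": the same for the moment, N m; "width": finger opening in mm; "grip_force": force on a finger pad.
Only numpy, scipy, OpenCV 4.12 (cv2) and the standard library are available. Lean on these libraries where they do the work, as an engineer would, in place of code of your own. Each camera call takes 0.05 s, during which the arm holds its last target. There are 200 camera calls.

TASK

The cold plate already holds the yellow tissue block: put the blue and the red block one by one into its two empty pockets, each in the pocket with the sticker of its own colour, flat on the pocket floor, wax up (either end may point to the front). When all three blocks are in place, and not before, slide the clear cover forward until it is fully shut over them. Leave the jars and the orange blade box alone.

Things in the scene. Friction and masses are not known exactly. Their poses are not given: they have to be found in the camera images.
- block_blue: tissue block: blue plastic cassette 40 x 28 x 6 mm with a cream wax block (26 x 24 mm, 12 mm tall) centred on top; 18 mm tall in all, about 22 g. The plastic shows 7 mm at each end (one end slopes) and 2 mm along the sides of the wax. Starts flat on the bench, wax up. Origin: centre of the underside; x along the 40 mm length, y across the width, z up
- block_yellow: tissue block: yellow plastic cassette 40 x 28 x 6 mm with a cream wax block (26 x 24 mm, 12 mm tall) centred on top; 18 mm tall in all, about 22 g. The plastic shows 7 mm at each end (one end slopes) and 2 mm along the sides of the wax. Starts seated in the middle pocket. Origin: centre of the underside; x along the 40 mm length, y across the width, z up
- block_red: tissue block: red plastic cassette 40 x 28 x 6 mm with a cream wax block (26 x 24 mm, 12 mm tall) centred on top; 18 mm tall in all, about 22 g. The plastic shows 7 mm at each end (one end slopes) and 2 mm along the sides of the wax. Starts flat on the bench, wax up. Origin: centre of the underside; x along the 40 mm length, y across the width, z up
- pocket_blue (a point): pocket with the blue sticker, the left one (+y of the plate) of three in a row: a 46 x 34 mm recess with a dark floor, 6 mm deep, 74 mm between pocket centres. The point is the centre of the pocket floor, 39 mm above the bench; x along the 46 mm length, y across the 34 mm width, z up
- pocket_yellow (a point): pocket with the yellow sticker, the middle one of three in a row: a 46 x 34 mm recess with a dark floor, 6 mm deep, 74 mm between pocket centres. The point is the centre of the pocket floor, 39 mm above the bench; x along the 46 mm length, y across the 34 mm width, z up
- pocket_red (a point): pocket with the red sticker, the right one (-y of the plate) of three in a row: a 46 x 34 mm recess with a dark floor, 6 mm deep, 74 mm between pocket centres. The point is the centre of the pocket floor, 39 mm above the bench; x along the 46 mm length, y across the 34 mm width, z up
- cold_plate: fixed white cold plate 230 x 280 mm, its grey deck (210 x 262 mm) 45 mm above the bench. Origin: centre of the underside; x from its front (display, stickers, pockets) to its rear (parked cover), y to its left. The pocket row is 50 mm in front of the centre; an 18 x 34 mm coloured sticker lies on the deck in front of each pocket
- cover (a joint): clear sliding cover, 70 x 262 mm: travel in m along the plate's -x: 0 to 0.015 at the start (behind the pockets), 0.105 at the front stop = fully shut. About 1.5 N friction, light damping (8 N s/m), no spring. Underside 15 mm above the deck: clears seated blocks (12 mm proud) but not one out of its pocket; upper face 64 mm above the bench
- cover_grip (a point): centre of the black grip bar standing on the middle of the cover: 14 mm thick along the plate's x, 70 mm long along its y, 25 mm tall, standing on the cover's upper face; the point is 76.5 mm above the bench. Axes as the cold plate's
- specimen_jar: bystander: closed jar with red cap, 54 mm wide, 75 mm tall, loose; origin at the centre of its underside
- blade_box: bystander: orange blade box 60 x 34 x 28 mm, loose; origin at the centre of its underside
- slide_jar: bystander: open glass slide jar, 60 mm wide, 85 mm tall, loose; origin at the centre of its underside
Mind the look-alikes: they are no part of the job. Leave any green or pink look-alike of the block_red alone.

How it is judged (in metres and radians):
On the way, in this order (a step that is already met when the one before it is completed fails the run):
1. all three blocks lie flat in the pockets of their own colour while the cover is still open (pushed forward less than 35 mm) (horizontal distance between block_blue and pocket_blue below 0.006 m and z of block_blue in the frame of pocket_blue between -0.0025 and 0.0025 m and angle between each of block_blue, block_yellow, block_red's own z axis and vertical below 0.08 rad and angle between the x axis of block_blue and the x axis of pocket_blue, either way round below 0.2 rad and horizontal distance between block_yellow and pocket_yellow below 0.006 m and z of block_yellow in the frame of pocket_yellow between -0.0025 and 0.0025 m and angle between the x axis of block_yellow and the x axis of pocket_yellow, either way round below 0.2 rad and horizontal distance between block_red and pocket_red below 0.006 m and z of block_red in the frame of pocket_red between -0.0025 and 0.0025 m and angle between the x axis of block_red and the x axis of pocket_red, either way round below 0.2 rad and value of joint cover below 0.035 m), for 0.2 s.
2. the cover is shut (within 5 mm of its front stop) (value of joint cover above 0.1 m), for 0.2 s.
At the end, for the whole second after the job is handed in: Each block rests in the pocket of its own colour: centre within 6 mm, underside within 2.5 mm of the pocket floor, wax up within 0.08 rad, long side along the pocket within 0.2 rad (either way round); the cover is shut to within 5 mm of its front stop; all is at rest (horizontal distance between block_blue and pocket_blue below 0.006 m and z of block_blue in the frame of pocket_blue between -0.0025 and 0.0025 m and angle between each of block_blue, block_yellow, block_red's own z axis and vertical below 0.08 rad and angle between the x axis of block_blue and the x axis of pocket_blue, either way round below 0.2 rad and horizontal distance between block_yellow and pocket_yellow below 0.006 m and z of block_yellow in the frame of pocket_yellow between -0.0025 and 0.0025 m and angle between the x axis of block_yellow and the x axis of pocket_yellow, either way round below 0.2 rad and horizontal distance between block_red and pocket_red below 0.006 m and z of block_red in the frame of pocket_red between -0.0025 and 0.0025 m and angle between the x axis of block_red and the x axis of pocket_red, either way round below 0.2 rad and value of joint cover above 0.1 m and linear speed of each of block_blue, block_yellow, block_red below 0.02 m/s); the robot touches nothing.
It fails at once if the specimen jar is moved more than 30 mm or tipped over (distance of specimen_jar from where it was at the start of the episode above 0.03 m or angle between specimen_jar's own z axis and vertical above 0.5 rad).
It fails at once if the blade box is moved more than 30 mm or tipped over (distance of blade_box from where it was at the start of the episode above 0.03 m or angle between blade_box's own z axis and vertical above 0.5 rad).
It fails at once if the slide jar is moved more than 30 mm or tipped over (distance of slide_jar from where it was at the start of the episode above 0.03 m or angle between slide_jar's own z axis and vertical above 0.5 rad).
It fails at once if the cover is pushed forward more than 60 mm while a block is not in its own pocket (value of joint cover above 0.06 m and not (horizontal distance between block_blue and pocket_blue below 0.006 m and z of block_blue in the frame of pocket_blue between -0.0025 and 0.0025 m and angle between each of block_blue, block_yellow, block_red's own z axis and vertical below 0.08 rad and angle between the x axis of block_blue and the x axis of pocket_blue, either way round below 0.2 rad and horizontal distance between block_yellow and pocket_yellow below 0.006 m and z of block_yellow in the frame of pocket_yellow between -0.0025 and 0.0025 m and angle between the x axis of block_yellow and the x axis of pocket_yellow, either way round below 0.2 rad and horizontal distance between block_red and pocket_red below 0.006 m and z of block_red in the frame of pocket_red between -0.0025 and 0.0025 m and angle between the x axis of block_red and the x axis of pocket_red, either way round below 0.2 rad)).
It also fails if it takes over 72 s, if anything falls off the work surface, if the arm or the gripper's body presses on something with over 40 N, if the wrist force passes 120 N, or if a joint passes its speed limit or range.

## Working session

There is one attempt and no reset: what is moved stays moved. The work goes in short steps, Python scripts to look and compute and a shell command to move; the robot and the scene stay as the last step left them, time stands still between calls to the robot, and variables do not carry over. Pictures are saved under pics/ and viewed, at most 10 in all, crops included, and the job is handed in when it is done.

```bash
mkdir -p pics; ls; python3 - <<'E'
from workcell import *
import cv2,numpy as np
s=get_state();print(s['eef_pos'],s['orientation'],s['width'],s['time_s'])
for n in("top","scene"):
    im=capture(n);cv2.imwrite(f"pics/{n}0.png",im[:,:,::-1]);c=get_calibration(n)
    print(n,np.round(c['intrinsics'],1).tolist(),np.round(c['R'],3).tolist(),np.round(c['t'],1))
E
```

```text
pics
[ 202.63172161 -483.59655788  241.47550635] [-9.43372287e-04  9.80382497e-01  1.97102078e-01 -1.98782929e-04] 85.17624550654115 0.0
top [[530.6, 0.0, 281.8], [0.0, 530.6, 209.8], [0.0, 0.0, 1.0]] [[-0.026, -1.0, 0.002], [-0.983, 0.025, -0.18], [0.18, -0.007, -0.984]] [ -36.2  555.3 1154.4]
scene [[398.5, 0.0, 282.3], [0.0, 398.5, 209.8], [0.0, 0.0, 1.0]] [[0.509, 0.861, 0.002], [0.541, -0.318, -0.779], [-0.67, 0.398, -0.627]] [-207.9 -226.3 1306.2]
```

View pics/top0.png

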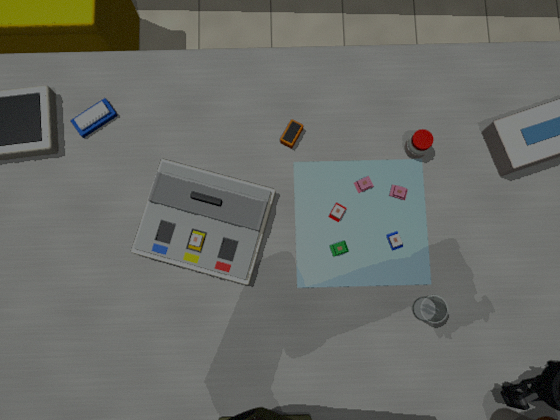

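View pics/scene0.png

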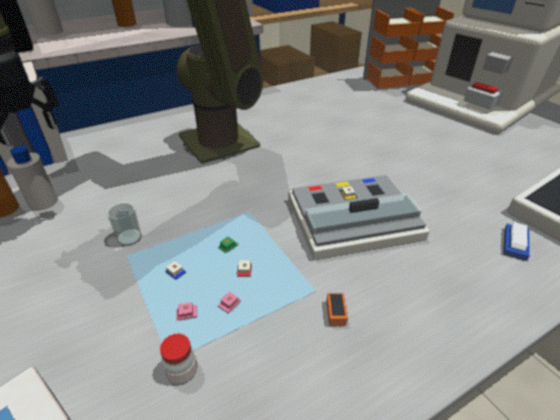

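Top view: candidates for the red block are the red-with-cream one at (338,212), pink look-alikes at (364,184) and (398,191), green at (339,248), and the red jar cap at (421,140). Blue candidates are the block at (395,240) and the blue box outside the mat at (95,118). By the description I choose red (338,212) and blue (395,240). The pockets are at about (165,232) for blue and (229,250) for red, and the grip bar is at (206,199).

```bash
cat > h.py <<'E'
from workcell import *
import cv2,numpy as np
def ray(n,px,z,c=None):
    c=c or get_calibration(n);K=np.array(c['intrinsics']);R=np.array(c['R']);t=np.array(c['t'])
    p=np.atleast_2d(np.array(px,float));x=(p-K[:2,2])/[K[0,0],K[1,1]]
    if n=="wrist":
        r=np.hypot(*x.T)+1e-9;d=np.c_[x*(np.sin(r)/r)[:,None],np.cos(r)]
    else: d=np.c_[x,np.ones(len(x))]
    d=d@R;o=-R.T@t
    return o+d*((z-o[2])/d[:,2])[:,None]
def hsv(im): return cv2.cvtColor(im,cv2.COLOR_RGB2HSV)
def mask(im,col,smin=140,vmin=60):
    h,s,v=cv2.split(hsv(im))
    lo={'red':(h<6)|(h>174),'blue':(h>104)&(h<125),'yellow':(h>22)&(h<35),'orange':(h>7)&(h<20)}[col]
    return (lo&(s>smin)&(v>vmin)).astype(np.uint8)
E
python3 - <<'E'
from h import *
im=cv2.imread('pics/top0.png')[:,:,::-1].copy()
for col in('red','blue','yellow'):
    cs,_=cv2.findContours(mask(im,col),cv2.RETR_EXTERNAL,cv2.CHAIN_APPROX_NONE)
    for c in cs:
        a=cv2.contourArea(c)
        if a<25 or a>800: continue
        (u,v),wh,an=cv2.minAreaRect(c)
        zz=45 if u<280 else 6
        P=ray('top',c[:,0],zz).astype(np.float32)[:,:2];r=cv2.minAreaRect(P)
        print(col,round(u),round(v),a,np.round(r[0],1),np.round(r[1],1),round(r[2],1))
h,s,v=cv2.split(hsv(im))
b=(v<70).astype(np.uint8);b[:160]=0;b[285:]=0;b[:,:135]=0;b[:,275:]=0
cs,_=cv2.findContours(b,cv2.RETR_EXTERNAL,cv2.CHAIN_APPROX_NONE)
for c in cs:
    if cv2.contourArea(c)>60:
        m=c.mean((0,1));zz=89 if m[1]<215 else 42
        r=cv2.minAreaRect(ray('top',c[:,0],zz).astype(np.float32)[:,:2]);print('dark',np.round(m),np.round(r[0],1),np.round(r[1],1),round(r[2],1))
a=cv2.resize(im[165:265,320:430],None,fx=5,fy=5,interpolation=cv2.INTER_CUBIC)
cv2.imwrite('pics/crop.png',a[:,:,::-1])
print(ray('top',[[423,309],[421,140],[291,133]],60))
E
```

```text
Traceback (most recent call last):
cv2.error: OpenCV(4.12.0) /io/opencv/modules/imgproc/src/convhull.cpp:143: error: (-215:Assertion failed) total >= 0 && (depth == CV_32F || depth == CV_32S) in function 'convexHull'
```

```bash
python3 - <<'E'
from h import *
im=cv2.imread('pics/top0.png')[:,:,::-1].copy()
f=lambda P:cv2.minAreaRect(np.ascontiguousarray(P[:,:2],dtype=np.float32))
for col in('red','blue','yellow'):
    cs,_=cv2.findContours(mask(im,col),cv2.RETR_EXTERNAL,cv2.CHAIN_APPROX_NONE)
    for c in cs:
        a=cv2.contourArea(c)
        if a<25 or a>800: continue
        (u,v),wh,an=cv2.minAreaRect(c)
        r=f(ray('top',c[:,0],45 if u<280 else 6))
        print(col,round(u),round(v),a,np.round(r[0],1),np.round(r[1],1),round(r[2],1))
h,s,v=cv2.split(hsv(im))
b=(v<70).astype(np.uint8);b[:160]=0;b[285:]=0;b[:,:135]=0;b[:,275:]=0
cs,_=cv2.findContours(b,cv2.RETR_EXTERNAL,cv2.CHAIN_APPROX_NONE)
for c in cs:
    if cv2.contourArea(c)>60:
        m=c.mean((0,1));r=f(ray('top',c[:,0],89 if m[1]<215 else 42));print('dark',np.round(m),np.round(r[0],1),np.round(r[1],1),round(r[2],1))
a=cv2.resize(im[165:265,320:430],None,fx=5,fy=5,interpolation=cv2.INTER_CUBIC)
cv2.imwrite('pics/crop.png',a[:,:,::-1])
print(ray('top',[[430,310],[421,140],[291,133]],60))
E
```

```text
red 223 266 81.5 [430.2  85. ] [32.  15.6] 74.6
red 423 139 296.0 [ 727.5 -395.3] [49.3 48.3] 41.0
blue 160 249 81.5 [473.2 226.6] [31.8 15.7] 74.6
blue 394 241 31.0 [ 482.7 -311.4] [38.5 27.3] 19.0
blue 93 116 231.5 [789.5 387.5] [47.7 96.3] 34.0
yellow 191 257 84.5 [451.7 156. ] [31.7 16.2] 74.6
yellow 196 240 58.5 [490.3 144. ] [29.7 41.1] 72.9
dark [228. 249.] [469.3  74. ] [34.1 46.3] 73.0
dark [165. 232.] [512.2 215.8] [33.5 45.4] 72.4
dark [262. 242.] [487.3  -7.5] [ 12.6 208.5] 73.0
dark [206. 198.] [576.8 116.3] [73.2 17.8] 72.7
[[ 322.21981733 -367.56845943   60.        ]
 [ 707.84749074 -376.27597527   60.        ]
 [ 732.37334843  -76.68266567   60.        ]]
```

View pics/crop.png

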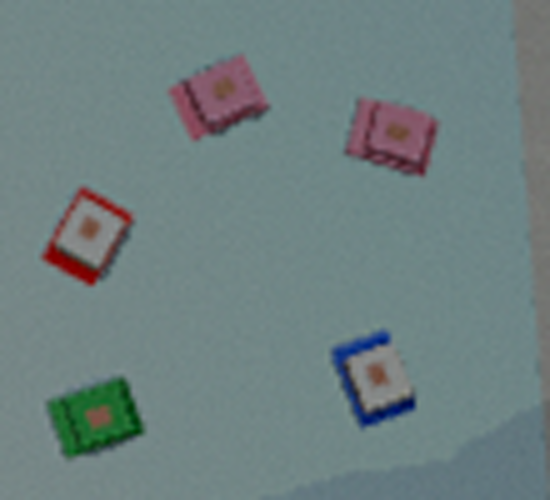

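The crop confirms it: red block with cream wax at crop (88,235), blue block with cream wax at (375,378). The pinks and the green have tinted wax and are not wanted. The pocket centres come out 148.1 mm apart (expected 148) and the plate yaw is about -17°. Moving over the blue block.

```bash
python3 -m jog '[{"travel":[0.036,-0.0056,0],"roll":0},{"travel":[0.036,-0.0056,0],"roll":0},{"travel":[0.036,-0.0056,0],"roll":0},{"travel":[0.036,-0.0056,0],"roll":0},{"travel":[0.036,-0.0056,0],"roll":0},{"travel":[0.036,-0.0056,0],"roll":0},{"travel":[0.036,-0.0056,0],"roll":0},{"travel":[0.036,-0.0056,0],"roll":0},{"travel":[0.036,-0.0056,0],"roll":0}]' && python3 -m jog '[{"travel":[0,0,0.005],"roll":-7.1},{"travel":[0,0,0.005],"roll":-7.1},{"travel":[0,0,0.005],"roll":-7.1},{"travel":[0,0,0.005],"roll":-7.1},{"travel":[0,0,0.005],"roll":-7.1},{"travel":[0,0,0.005],"roll":-7.1},{"travel":[0,0,0.005],"roll":-7.1},{"travel":[0,0,0.005],"roll":-7.1},{"travel":[0,0,0.005],"roll":-7.1},{"travel":[0,0,0.005],"roll":-7.1}]' && python3 -m jog '[{"travel":[0,0,0.005],"roll":-7.1},{"travel":[0,0,0.005],"roll":-7.1},{"travel":[0,0,0],"roll":0}]'
python3 - <<'E'
from h import *
s=get_state();print(np.round(s['qpos'],3),np.round(s['force'],1))
c=get_calibration('wrist');im=capture('wrist');cv2.imwrite('pics/w1.png',im[:,:,::-1])
print(np.round(c['intrinsics'],1).tolist(),np.round(c['R'],3).tolist(),-np.array(c['R']).T@c['t'])
E
```

```text
time_s: 0.85
eef_pos: [483.3, -311.1, 241.9]
orientation: [-0.0, 0.98, 0.197, -0.0]
force: [0.5, -0.4, 0.1]
width: 85.3
grip_force: 0.0
time_s: 1.68
eef_pos: [481.9, -312.3, 191.5]
orientation: [-0.001, 0.681, 0.732, -0.0]
force: [0.9, -0.1, 0.9]
width: 85.5
grip_force: 0.0
time_s: 1.93
eef_pos: [481.3, -311.9, 180.8]
orientation: [-0.002, 0.587, 0.809, -0.0]
force: [-1.0, 0.4, -0.8]
width: 85.4
grip_force: 0.0
[-0.575  0.376 -0.132  1.066 -0.     0.681] [-1.   0.4 -0.8]
[[325.2, 0.0, 280.8], [0.0, 325.2, 207.6], [0.0, 0.0, 1.0]] [[0.951, 0.309, -0.003], [0.295, -0.905, 0.307], [0.093, -0.293, -0.952]] [ 457.73068683 -235.46638086  312.9736683 ]
```

View pics/w1.png

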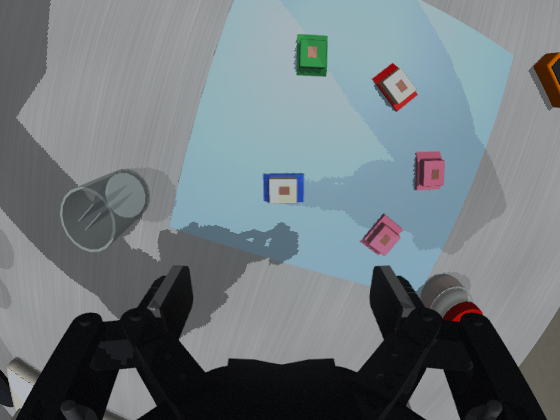

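The wrist view shows the blue block at (283,188), the red block at (395,87), and nothing near the fingers' way down. Refining both poses from the cassette outline and the wax.

```bash
cat >> h.py <<'E'
def block(n,im,c,col,uv,zc=6,zw=18,w=40):
    f=lambda P:cv2.minAreaRect(np.ascontiguousarray(P[:,:2],dtype=np.float32))
    u,v=map(int,uv);hh,s,vv=cv2.split(hsv(im));out=[]
    H,W=s.shape;box=np.zeros_like(s);box[max(0,v-w):v+w,max(0,u-w):u+w]=1
    m=mask(im,col,120,40)*box
    wx=((s<70)&(vv>150)).astype(np.uint8)*box
    for name,mm,z in(('cassette',m,zc),('wax',wx,zw)):
        cs,_=cv2.findContours(mm,cv2.RETR_EXTERNAL,cv2.CHAIN_APPROX_NONE)
        k=[q for q in cs if cv2.contourArea(q)>15]
        if name=='wax': k=[max(k,key=cv2.contourArea)] if k else []
        if not k: print(name,'none');continue
        p=np.vstack(k)[:,0];r=f(ray(n,p,z,c));print(col,name,np.round(p.mean(0)),np.round(r[0],1),np.round(r[1],1),round(r[2],1))
E
python3 - <<'E'
from h import *
im=cv2.imread('pics/w1.png')[:,:,::-1].copy();c=get_calibration('wrist')
block('wrist',im,c,'blue',(283,188));block('wrist',im,c,'red',(395,87))
im=cv2.imread('pics/top0.png')[:,:,::-1].copy()
block('top',im,None,'blue',(395,240),w=15);block('top',im,None,'red',(338,212),w=15)
s=get_state();print(s['eef_pos'])
E
```

```text
blue cassette [283. 184.] [ 483.9 -310.2] [39.2 27.3] 17.8
blue wax [282. 187.] [ 482.6 -308.4] [77.4 77.4] 17.8
red cassette [392.  89.] [ 555.  -180.2] [28.6 39.6] 58.6
red wax [396.  88.] [ 552.2 -179.9] [81.5 79.4] 20.1
blue cassette [393. 241.] [ 482.9 -310.9] [39.  27.2] 17.4
wax none
red cassette [334. 217.] [ 540.6 -172.7] [26.6  8. ] 54.1
wax none
[ 481.5603166  -312.04799     181.32447299]
```

```bash
python3 -m jog '[{"travel":[0.0004,0.001,0.03],"roll":0},{"travel":[0.0004,0.001,0.03],"roll":0},{"travel":[0,0,0.03],"roll":0},{"travel":[0,0,0.03],"roll":0},{"travel":[0,0,0.02],"roll":0},{"travel":[0,0,0.01],"roll":0},{"travel":[0,0,0.006],"roll":0},{"travel":[0,0,0],"roll":0},{"travel":[0,0,0],"roll":0}]' 0.65 30; for i in 1 2 3; do python3 -m jog '[{"travel":[0,0,0],"roll":0}]'|sed -n '2p;4,5p'; done
python3 - <<'E'
from h import *
c=get_calibration('wrist');im=capture('wrist');cv2.imwrite('pics/w2.png',im[120:420,60:500,::-1])
E
```

```text
time_s: 2.73
eef_pos: [484.7, -311.6, 27.2]
orientation: [0.001, 0.589, 0.808, 0.0]
force: [-0.4, 0.8, -0.2]
width: 55.1
grip_force: 0.0
eef_pos: [485.1, -311.9, 27.9]
force: [0.4, -1.1, 0.9]
width: 55.5
eef_pos: [485.0, -311.9, 27.8]
force: [-0.1, 0.4, 0.1]
width: 55.5
eef_pos: [484.7, -311.7, 27.5]
force: [0.8, -0.5, -0.4]
width: 55.8
```

View pics/w2.png

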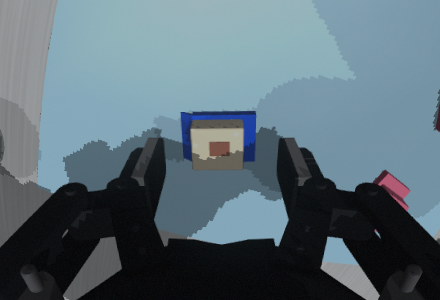

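The close view has the blue block midway between the fingers: block centre column 218, finger mid column 221. Lowering and gripping the wax.

```bash
python3 -m jog '[{"travel":[0.0016,-0.0008,0.005],"roll":0},{"travel":[0,0,0.004],"roll":0},{"travel":[0,0,0],"roll":0},{"travel":[0,0,0],"roll":0}]' && python3 -m jog '[{"travel":[0,0,0],"roll":0},{"travel":[0,0,0],"roll":0},{"travel":[0,0,0],"roll":0},{"travel":[0,0,0],"roll":0},{"travel":[0,0,0],"roll":0},{"travel":[0,0,0],"roll":0},{"travel":[0,0,0],"roll":0},{"travel":[0,0,0],"roll":0}]' 0 30
```

```text
time_s: 3.37
eef_pos: [482.1, -309.5, 16.7]
orientation: [-0.001, 0.588, 0.809, -0.0]
force: [0.1, -0.9, 0.4]
width: 55.8
grip_force: 0.0
time_s: 4.03
eef_pos: [482.9, -310.0, 17.5]
orientation: [0.0, 0.588, 0.809, 0.0]
force: [0.3, -0.9, 1.5]
width: 24.7
grip_force: 29.7
```

```bash
python3 -m jog '[{"travel":[0,0,-0.01],"roll":0},{"travel":[0,0,-0.02],"roll":0},{"travel":[0,0,-0.03],"roll":0},{"travel":[0,0,-0.035],"roll":0},{"travel":[0,0,-0.035],"roll":0},{"travel":[0,0,0],"roll":0}]'
python3 - <<'E'
from h import *
c=get_calibration('wrist');im=capture('wrist');cv2.imwrite('pics/w3.png',im[120:420,60:500,::-1])
block('wrist',im,c,'red',(395,67),w=60)
E
```

```text
time_s: 4.53
eef_pos: [486.4, -312.2, 155.1]
orientation: [0.006, 0.588, 0.809, 0.0]
force: [1.6, -0.9, -0.4]
width: 24.9
grip_force: 29.5
red cassette [394.  83.] [ 553.8 -179.8] [28.7 39.6] 58.9
red wax [397.  70.] [ 545.9 -165.3] [113.2 115.5] 19.3
```

View pics/w3.png

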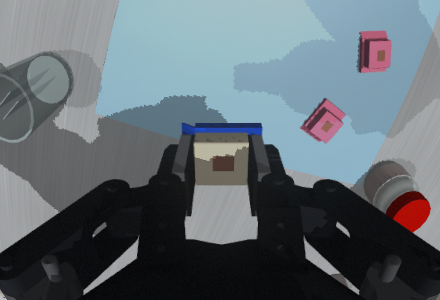

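The blue block is held square between the pads: wax at (222,155), blue cassette below it, ends left and right. Carrying it to the blue pocket.

```bash
python3 -m jog '[{"travel":[0.02,0.008,0],"roll":0},{"travel":[0.035,0.0135,0],"roll":0},{"travel":[0.035,0.0135,0],"roll":0},{"travel":[0.035,0.0135,0],"roll":0},{"travel":[0.035,0.0135,0],"roll":0},{"travel":[0.035,0.0135,0],"roll":0},{"travel":[0.035,0.0135,0],"roll":0},{"travel":[0.035,0.0135,0],"roll":0},{"travel":[0.035,0.0135,0],"roll":0},{"travel":[0.035,0.0135,0],"roll":0}]' && python3 -m jog '[{"travel":[0.035,0.0135,0],"roll":0},{"travel":[0.035,0.0135,0],"roll":0},{"travel":[0.035,0.0135,0],"roll":0},{"travel":[0.031,0.012,0],"roll":0},{"travel":[0.02,0.008,0],"roll":0},{"travel":[0,0,0],"roll":7},{"travel":[0,0,0],"roll":7},{"travel":[0,0,0],"roll":7},{"travel":[0,0,0],"roll":7},{"travel":[0,0,0],"roll":7}]' && python3 -m jog '[{"travel":[0,0,0],"roll":0},{"travel":[0,0,0],"roll":0}]'
python3 - <<'E'
from h import *
print(np.round(get_state()['qpos'],2))
c=get_calibration('wrist');im=capture('wrist');cv2.imwrite('pics/w4.png',im[:,:,::-1])
E
```

```text
time_s: 5.42
eef_pos: [501.4, 50.4, 146.6]
orientation: [-0.001, 0.588, 0.809, -0.001]
force: [-0.2, -1.5, 0.1]
width: 24.9
grip_force: 29.5
time_s: 6.25
eef_pos: [511.1, 215.6, 146.3]
orientation: [-0.0, 0.806, 0.592, -0.001]
force: [0.4, -0.2, 0.7]
width: 25.3
grip_force: 29.5
time_s: 6.42
eef_pos: [511.4, 215.5, 146.6]
orientation: [-0.0, 0.803, 0.596, -0.001]
force: [-0.1, -0.0, 0.1]
width: 25.3
grip_force: 29.5
[ 0.4   0.37 -0.24  0.97  0.    2.26]
```

View pics/w4.png

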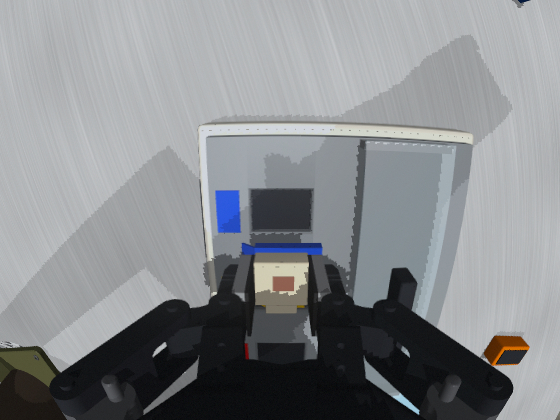

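The wrist view shows the empty blue pocket at (281,210), its sticker at (228,212), the held block at (284,275), and the edge of the parked cover at column 358. Measuring the pocket from here.

```bash
python3 - <<'E'
from h import *
im=cv2.imread('pics/w4.png')[:,:,::-1].copy();c=get_calibration('wrist')
f=lambda P:cv2.minAreaRect(np.ascontiguousarray(P[:,:2],dtype=np.float32))
h,s,v=cv2.split(hsv(im))
d=((v<75)).astype(np.uint8);d[:185]=0;d[236:]=0;d[:,:240]=0;d[:,320:]=0
b=mask(im,'blue');b[:,:205]=0;b[:,242:]=0;b[:180]=0;b[240:]=0
for m,zs in((d,(39,42,45)),(b,(45,))):
    q=max(cv2.findContours(m,cv2.RETR_EXTERNAL,cv2.CHAIN_APPROX_NONE)[0],key=cv2.contourArea)[:,0]
    for z in zs:
        r=f(ray('wrist',q,z,c));print(z,q.mean(0),np.round(r[0],1),np.round(r[1],1),round(r[2],1))
# held cassette bottom: corners of far (blue) strip at z~129
print(ray('wrist',[[243,247],[321,247]],135,c)); print(get_state()['eef_pos'])
E
```

```text
39 [281.0257732  209.03092784] [512.  216.1] [33.5 46.5] 73.7
42 [281.0257732  209.03092784] [512.2 217.1] [33.1 45.9] 73.7
45 [281.0257732  209.03092784] [512.5 218. ] [32.7 45.3] 73.7
45 [227.7983871  211.15322581] [472.9 228.2] [33.4 17.8] 73.1
[[498.03815022 233.83022903 135.        ]
 [534.53431157 222.73567215 135.        ]]
[511.64903501 215.53896813 146.72194908]
```

```bash
python3 -m jog '[{"travel":[0.001,0,0.02],"roll":0},{"travel":[0,0,0.025],"roll":0},{"travel":[0,0,0.02],"roll":0},{"travel":[0,0,0.008],"roll":0},{"travel":[0,0,0],"roll":0},{"travel":[0,0,0],"roll":0}]'; python3 -m jog '[{"travel":[0,0,0.005],"roll":0},{"travel":[0,0,0.005],"roll":0},{"travel":[0,0,0.003],"roll":0},{"travel":[0,0,0.002],"roll":0},{"travel":[0,0,0],"roll":0},{"travel":[0,0,0],"roll":0},{"travel":[0,0,0],"roll":0}]'
```

```text
time_s: 6.97
eef_pos: [512.4, 216.6, 74.4]
orientation: [-0.0, 0.804, 0.595, -0.0]
force: [0.1, 0.8, 0.2]
width: 25.3
grip_force: 29.5
time_s: 7.55
eef_pos: [512.7, 216.8, 59.5]
orientation: [0.0, 0.804, 0.594, 0.0]
force: [0.4, 0.4, 0.6]
width: 25.1
grip_force: 29.5
```

```bash
python3 -m jog '[{"travel":[0,0,0.001],"roll":0},{"travel":[0,0,0.001],"roll":0},{"travel":[0,0,0],"roll":0},{"travel":[0,0,0],"roll":0}]'; python3 -m jog '[{"travel":[0,0,0.001],"roll":0},{"travel":[0,0,0],"roll":0},{"travel":[0,0,0],"roll":0}]'
```

```text
time_s: 7.88
eef_pos: [512.4, 216.7, 57.2]
orientation: [-0.0, 0.804, 0.594, -0.0]
force: [0.1, -0.8, -0.7]
width: 25.4
grip_force: 29.5
time_s: 8.13
eef_pos: [512.7, 216.8, 56.5]
orientation: [0.0, 0.804, 0.594, 0.0]
force: [-0.3, 0.6, 1.2]
width: 25.5
grip_force: 29.7
```

```bash
python3 -m jog '[{"travel":[0,0,0],"roll":0},{"travel":[0,0,0],"roll":0},{"travel":[0,0,0],"roll":0},{"travel":[0,0,0],"roll":0},{"travel":[0,0,-0.01],"roll":0},{"travel":[0,0,-0.02],"roll":0},{"travel":[0,0,-0.035],"roll":0},{"travel":[0,0,-0.035],"roll":0},{"travel":[0,0,0],"roll":0}]' 0.5
python3 - <<'E'
from h import *
c=get_calibration('wrist');im=capture('wrist');cv2.imwrite('pics/w5.png',im[:,:,::-1])
E
```

```text
time_s: 8.88
eef_pos: [516.7, 218.5, 163.9]
orientation: [0.001, 0.804, 0.594, 0.006]
force: [0.9, 1.1, 0.5]
width: 43.0
grip_force: 0.0
```

View pics/w5.png

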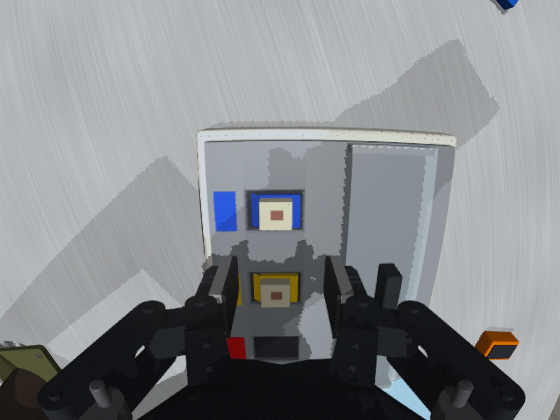

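Blue sits level in its pocket at (276,212), with an even dark rim like the yellow one at (276,290). Next, the red block.

```bash
python3 -m jog '[{"travel":[-0.0334,0.0141,0],"roll":0},{"travel":[-0.0334,0.0141,0],"roll":0},{"travel":[-0.0334,0.0141,0],"roll":0},{"travel":[-0.0334,0.0141,0],"roll":0},{"travel":[-0.0334,0.0141,0],"roll":0},{"travel":[-0.0334,0.0141,0],"roll":0},{"travel":[-0.0334,0.0141,0],"roll":0},{"travel":[-0.0334,0.0141,0],"roll":0},{"travel":[-0.0334,0.0141,0],"roll":0},{"travel":[-0.0334,0.0141,0],"roll":0}]' && python3 -m jog '[{"travel":[-0.0334,0.0147,0],"roll":0},{"travel":[0,0,0],"roll":7.15},{"travel":[0,0,0],"roll":7.15},{"travel":[0,0,0],"roll":0},{"travel":[0,0,0],"roll":0}]' 0.65
python3 - <<'E'
from h import *
c=get_calibration('wrist');im=capture('wrist');cv2.imwrite('pics/w6.png',im[:,:,::-1])
p=np.argwhere(mask(im,'red',120,40)[:300,180:380]);uv=p.mean(0)[::-1]+[180,0];print(uv)
block('wrist',im,c,'red',uv);print(np.round(get_state()['qpos'],2))
E
```

```text
time_s: 9.77
eef_pos: [548.5, -145.6, 155.8]
orientation: [-0.001, 0.804, 0.594, -0.0]
force: [0.3, 0.5, 1.1]
width: 42.6
grip_force: 0.0
time_s: 10.18
eef_pos: [552.9, -180.1, 155.7]
orientation: [-0.001, 0.871, 0.491, -0.0]
force: [0.1, 0.5, 0.5]
width: 55.6
grip_force: 0.0
[283.28697572 190.30022075]
red cassette [282. 189.] [ 554.8 -179.1] [28.1 38.6] 57.8
red wax [284. 187.] [ 558.  -173.9] [70.9 70.9] 58.8
[-0.31  0.4  -0.16  1.01  0.    1.8 ]
```

```bash
python3 -m jog '[{"travel":[0.0008,0.0005,0.02],"roll":0},{"travel":[0.0008,0.0006,0.03],"roll":0},{"travel":[0,0,0.03],"roll":0},{"travel":[0,0,0.025],"roll":0},{"travel":[0,0,0.015],"roll":0},{"travel":[0,0,0.008],"roll":0},{"travel":[0,0,0],"roll":0},{"travel":[0,0,0],"roll":0},{"travel":[0,0,0],"roll":0}]'
```

```text
time_s: 10.98
eef_pos: [556.5, -179.5, 29.6]
orientation: [0.001, 0.872, 0.49, 0.001]
force: [-0.4, 0.2, 0.8]
width: 55.5
grip_force: 0.0
```

```bash
python3 -m jog '[{"travel":[-0.0005,-0.0015,0.006],"roll":0},{"travel":[0,0,0.0055],"roll":0},{"travel":[0,0,0],"roll":0},{"travel":[0,0,0],"roll":0}]' && python3 -m jog '[{"travel":[0,0,0],"roll":0},{"travel":[0,0,0],"roll":0},{"travel":[0,0,0],"roll":0},{"travel":[0,0,0],"roll":0},{"travel":[0,0,0],"roll":0},{"travel":[0,0,0],"roll":0},{"travel":[0,0,0],"roll":0}]' 0 30 && python3 -m jog '[{"travel":[0,0,-0.01],"roll":0},{"travel":[0,0,-0.02],"roll":0},{"travel":[0,0,-0.03],"roll":0},{"travel":[0,0,-0.035],"roll":0},{"travel":[0,0,-0.035],"roll":0},{"travel":[0,0,0],"roll":-7.15},{"travel":[0,0,0],"roll":-7.15},{"travel":[0,0,0],"roll":0}]'
```

```text
time_s: 11.32
eef_pos: [553.4, -178.9, 16.6]
orientation: [-0.0, 0.872, 0.49, -0.0]
force: [0.1, -0.9, 0.1]
width: 55.4
grip_force: 0.0
time_s: 11.9
eef_pos: [554.1, -179.2, 17.1]
orientation: [0.0, 0.872, 0.49, 0.0]
force: [-0.9, 0.3, 2.2]
width: 24.9
grip_force: 29.8
time_s: 12.57
eef_pos: [554.0, -179.1, 148.2]
orientation: [0.001, 0.804, 0.595, 0.001]
force: [-0.2, 0.0, -1.0]
width: 25.3
grip_force: 29.5
```

```bash
python3 -m jog '[{"travel":[0.0272,-0.0193,0],"roll":0},{"travel":[0.0272,-0.0193,0],"roll":0},{"travel":[0.0272,-0.0193,0],"roll":0},{"travel":[0.0272,-0.0193,0],"roll":0},{"travel":[0.0272,-0.0193,0],"roll":0},{"travel":[0.0272,-0.0193,0],"roll":0},{"travel":[0.0272,-0.0193,0],"roll":0},{"travel":[0.0272,-0.0193,0],"roll":0},{"travel":[0,0,0],"roll":0},{"travel":[0,0,0],"roll":0}]'; python3 -m jog '[{"travel":[0,0,0],"roll":0}]'
python3 - <<'E'
from h import *
c=get_calibration('wrist');im=capture('wrist');cv2.imwrite('pics/w7.png',im[:,:,::-1]);print(get_state()['eef_pos'])
E
```

```text
time_s: 13.4
eef_pos: [468.9, 75.5, 146.6]
orientation: [-0.0, 0.804, 0.595, -0.001]
force: [-0.7, -0.5, 0.6]
width: 25.1
grip_force: 29.6
time_s: 13.48
eef_pos: [469.9, 74.1, 146.7]
orientation: [0.0, 0.805, 0.594, -0.0]
force: [-0.3, 0.0, 0.0]
width: 25.4
grip_force: 29.6
[470.19223005  73.64870945 146.7307563 ]
```

View pics/w7.png

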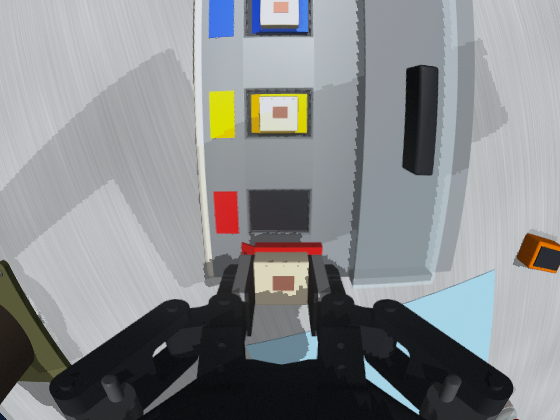

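The red block is held square at (281,278), with the empty red pocket at (280,210), its sticker at (226,212), and the grip bar at (421,120). Measuring the pocket and the held block.

```bash
python3 - <<'E'
from h import *
im=cv2.imread('pics/w7.png')[:,:,::-1].copy();c=get_calibration('wrist')
f=lambda P:cv2.minAreaRect(np.ascontiguousarray(P[:,:2],dtype=np.float32))
h,s,v=cv2.split(hsv(im))
d=((v<75)).astype(np.uint8);d[:182]=0;d[238:]=0;d[:,:240]=0;d[:,320:]=0
q=max(cv2.findContours(d,cv2.RETR_EXTERNAL,cv2.CHAIN_APPROX_NONE)[0],key=cv2.contourArea)[:,0]
r=f(ray('wrist',q,39,c));print(q.mean(0),np.round(r[0],1),np.round(r[1],1),round(r[2],1))
print(ray('wrist',[[241,247],[321,247]],135,c).mean(0)-14*np.array([.2915,.9566,0]),get_state()['eef_pos'])
b=(v<60).astype(np.uint8);b[:60]=0;b[180:]=0;b[:,:395]=0;b[:,445:]=0
q=max(cv2.findContours(b,cv2.RETR_EXTERNAL,cv2.CHAIN_APPROX_NONE)[0],key=cv2.contourArea)[:,0]
r=f(ray('wrist',q,85,c));print('bar',np.round(r[0],1),np.round(r[1],1),round(r[2],1))
E
```

```text
[279.21717172 210.22727273] [468.7  73.5] [34.8 46. ] 73.3
[470.33164639  73.11647459 135.        ] [470.19223005  73.64870945 146.7307563 ]
bar [576.3 119.7] [70.2 22.3] 73.0
```

```bash
python3 -m jog '[{"travel":[0.0002,-0.0012,0.02],"roll":0},{"travel":[0,0,0.025],"roll":0},{"travel":[0,0,0.02],"roll":0},{"travel":[0,0,0.008],"roll":0},{"travel":[0,0,0],"roll":0},{"travel":[0,0,0],"roll":0}]'; python3 -m jog '[{"travel":[0,0,0.005],"roll":0},{"travel":[0,0,0.005],"roll":0},{"travel":[0,0,0.003],"roll":0},{"travel":[0,0,0.002],"roll":0},{"travel":[0,0,0.001],"roll":0},{"travel":[0,0,0.001],"roll":0},{"travel":[0,0,0],"roll":0},{"travel":[0,0,0],"roll":0},{"travel":[0,0,0],"roll":0}]'
```

```text
time_s: 14.03
eef_pos: [469.2, 74.1, 73.9]
orientation: [-0.0, 0.805, 0.594, -0.0]
force: [-0.4, 0.1, -0.1]
width: 25.2
grip_force: 29.6
time_s: 14.78
eef_pos: [469.1, 74.9, 56.9]
orientation: [0.0, 0.804, 0.594, 0.0]
force: [-0.4, -0.2, -0.3]
width: 25.1
grip_force: 29.6
```

```bash
python3 -m jog '[{"travel":[0,0,0.0005],"roll":0},{"travel":[0,0,0],"roll":0}]'; python3 -m jog '[{"travel":[0,0,0],"roll":0},{"travel":[0,0,0],"roll":0},{"travel":[0,0,0],"roll":0},{"travel":[0,0,0],"roll":0},{"travel":[0,0,-0.01],"roll":0},{"travel":[0,0,-0.02],"roll":0},{"travel":[0,0,-0.035],"roll":0},{"travel":[0,0,-0.035],"roll":0},{"travel":[0,0,0],"roll":0},{"travel":[0,0,0],"roll":0}]' 0.5
python3 - <<'E'
from h import *
c=get_calibration('wrist');im=capture('wrist');cv2.imwrite('pics/w8.png',im[:,:,::-1]);print(get_state()['eef_pos'])
for col in('red','yellow','blue'):
    m=mask(im,col,120,40);m[:,:245]=0;m[:,330:]=0;m[300:]=0
    p=np.argwhere(m)
    if len(p): block('wrist',im,c,col,p.mean(0)[::-1],45,57,w=40)
E
```

```text
time_s: 14.95
eef_pos: [468.9, 74.9, 56.3]
orientation: [0.0, 0.804, 0.594, 0.0]
force: [0.3, -0.2, -1.4]
width: 24.7
grip_force: 29.6
time_s: 15.78
eef_pos: [471.0, 75.2, 158.5]
orientation: [0.001, 0.804, 0.594, 0.003]
force: [0.8, 0.2, -0.4]
width: 42.9
grip_force: 0.0
[469.52364756  74.94104979 156.92749419]
red cassette [278. 204.] [469.5  75.5] [29.4 40.4] 72.9
red wax [278. 214.] [469.1  75.3] [22.6 25.5] 72.8
yellow cassette [277. 115.] [490.5 145.8] [28.1 40.2] 72.8
yellow wax [276. 115.] [491.5 147.4] [57.6 57.4] 72.8
blue cassette [278.  25.] [512.5 215.7] [28.5 40. ] 74.2
blue wax [277.  37.] [509.2 205.5] [48.7 56.2] 72.7
```

View pics/w8.png

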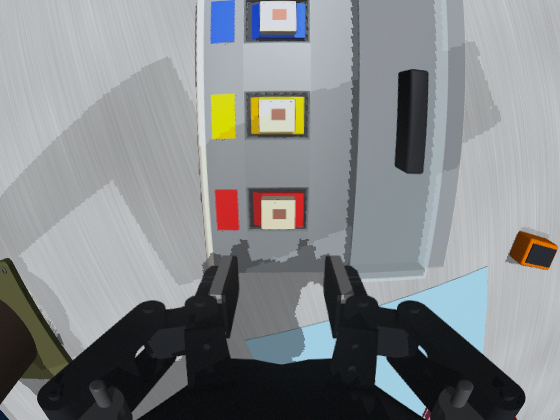

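All three blocks sit flat in their own pockets: blue (278,25), yellow (277,115), red (278,205). They measure about 28 x 40 mm at z = 45 and about 74 mm apart. The cover is still open, with its bar at (411,120). Moving to the bar to grip it.

```bash
python3 -m jog '[{"travel":[0.0181,0.0225,0],"roll":0},{"travel":[0.0181,0.0225,0],"roll":0},{"travel":[0.0181,0.0225,0],"roll":0},{"travel":[0.0181,0.0225,0],"roll":0},{"travel":[0,0,0.02],"roll":0},{"travel":[0,0,0.02],"roll":0},{"travel":[0,0,0.015],"roll":0},{"travel":[0,0,0.009],"roll":0},{"travel":[0,0,0],"roll":0},{"travel":[0,0,0],"roll":0}]'; python3 -m jog '[{"travel":[0,0,0.005],"roll":0},{"travel":[0,0,0.003],"roll":0},{"travel":[0,0,0],"roll":0},{"travel":[0,0,0],"roll":0}]'
```

```text
time_s: 16.67
eef_pos: [575.1, 117.4, 91.2]
orientation: [-0.001, 0.804, 0.594, -0.001]
force: [0.7, -0.4, 0.5]
width: 42.8
grip_force: 0.0
time_s: 17.0
eef_pos: [576.4, 117.7, 84.7]
orientation: [0.0, 0.804, 0.594, 0.0]
force: [0.3, -0.3, -0.7]
width: 42.9
grip_force: 0.0
```

```bash
python3 -m jog '[{"travel":[0,0,0.002],"roll":0},{"travel":[0,0,0],"roll":0},{"travel":[0,0,0],"roll":0},{"travel":[0,0,0],"roll":0},{"travel":[0,0,0],"roll":0},{"travel":[0,0,0],"roll":0},{"travel":[0,0,0],"roll":0},{"travel":[0,0,0],"roll":0}]' 0 25
```

```text
time_s: 17.67
eef_pos: [576.5, 117.6, 82.6]
orientation: [0.0, 0.804, 0.594, 0.0]
force: [0.4, -0.8, 2.0]
width: 13.1
grip_force: 27.5
```

Gripped the bar (13 mm wide). Sliding it forward, which is tool -y.

```bash
python3 -m jog '[{"travel":[0,-0.005,0],"roll":0},{"travel":[0,-0.01,0],"roll":0},{"travel":[0,-0.012,0],"roll":0},{"travel":[0,-0.012,0],"roll":0},{"travel":[0,-0.012,0],"roll":0},{"travel":[0,-0.012,0],"roll":0},{"travel":[0,-0.01,0],"roll":0},{"travel":[0,-0.007,0],"roll":0},{"travel":[0,0,0],"roll":0},{"travel":[0,0,0],"roll":0}]'; python3 -m jog '[{"travel":[0,-0.003,0],"roll":0},{"travel":[0,-0.003,0],"roll":0},{"travel":[0,0,0],"roll":0},{"travel":[0,0,0],"roll":0}]'
```

```text
time_s: 18.5
eef_pos: [498.0, 141.5, 82.5]
orientation: [-0.001, 0.804, 0.595, -0.001]
force: [-2.6, -1.9, 5.4]
width: 13.3
grip_force: 28.0
time_s: 18.83
eef_pos: [493.5, 142.9, 82.5]
orientation: [-0.0, 0.804, 0.594, -0.0]
force: [-0.2, -1.5, 6.7]
width: 13.4
grip_force: 28.1
```

```bash
python3 -m jog '[{"travel":[0,-0.002,0],"roll":0},{"travel":[0,-0.002,0],"roll":0},{"travel":[0,0,0],"roll":0}]'; python3 -m jog '[{"travel":[0,-0.002,0],"roll":0},{"travel":[0,-0.001,0],"roll":0},{"travel":[0,0,0],"roll":0}]'
```

```text
time_s: 19.08
eef_pos: [489.9, 144.0, 82.5]
orientation: [0.0, 0.804, 0.594, -0.0]
force: [0.4, -2.9, 6.5]
width: 13.2
grip_force: 28.0
time_s: 19.33
eef_pos: [489.5, 144.1, 82.6]
orientation: [0.002, 0.804, 0.594, 0.001]
force: [4.3, -4.8, 0.4]
width: 13.6
grip_force: 27.4
```

```bash
python3 -m jog '[{"travel":[0,-0.002,0],"roll":0},{"travel":[0,-0.001,0],"roll":0},{"travel":[0,0,0],"roll":0},{"travel":[0,0,0],"roll":0}]'
```

```text
time_s: 19.67
eef_pos: [489.4, 144.2, 82.6]
orientation: [0.005, 0.805, 0.594, 0.002]
force: [11.8, -7.6, -5.0]
width: 13.3
grip_force: 27.0
```

At the stop: it no longer moves and the force is rising. Releasing and lifting clear.

```bash
python3 -m jog '[{"travel":[0,0,0],"roll":0},{"travel":[0,0.002,0],"roll":0},{"travel":[0,0.002,0],"roll":0},{"travel":[0,0.001,0],"roll":0},{"travel":[0,0,-0.01],"roll":0},{"travel":[0,0,-0.02],"roll":0},{"travel":[0,0,-0.03],"roll":0},{"travel":[0,0,-0.03],"roll":0},{"travel":[0,0,-0.02],"roll":0},{"travel":[0,0,0],"roll":0}]' 0.5; python3 -m jog '[{"travel":[-0.04,0,0],"roll":0},{"travel":[-0.04,0,0],"roll":0},{"travel":[0,0,0],"roll":0},{"travel":[0,0,0],"roll":0}]'
python3 - <<'E'
from h import *
c=get_calibration('wrist');im=capture('wrist');cv2.imwrite('pics/w9.png',im[:,:,::-1])
v=hsv(im)[:,:,2];b=(v<60).astype(np.uint8);b[260:]=0
for q in cv2.findContours(b,cv2.RETR_EXTERNAL,cv2.CHAIN_APPROX_NONE)[0]:
    if cv2.contourArea(q)>300:
        r=cv2.minAreaRect(np.float32(ray('wrist',q[:,0],85,c)[:,:2]));print(q[:,0].mean(0),np.round(r[0],1),np.round(r[1],1),round(r[2],1))
for col in('red','yellow','blue'):
    m=mask(im,col,90,40);m[:,:245]=0;m[:,340:]=0;m[290:]=0
    p=np.argwhere(m)
    if len(p)>30: block('wrist',im,c,col,p.mean(0)[::-1],45,57)
E
```

```text
time_s: 20.5
eef_pos: [491.7, 145.5, 196.7]
orientation: [0.001, 0.804, 0.594, 0.004]
force: [1.2, 0.7, 0.0]
width: 42.6
grip_force: 0.0
time_s: 20.83
eef_pos: [464.3, 66.6, 191.6]
orientation: [-0.001, 0.805, 0.593, -0.001]
force: [0.4, 1.4, 0.3]
width: 42.9
grip_force: 0.0
[530.24358974 236.32051282] [697.4 -34.7] [18.9 40.9] 60.2
```

```bash
python3 - <<'E'
from h import *
im=cv2.imread('pics/w9.png')[:,:,::-1].copy();c=get_calibration('wrist')
v=hsv(im)[:,:,2]
for t in(45,60,80):
    b=(v<t).astype(np.uint8);b[250:]=0
    for q in cv2.findContours(b,cv2.RETR_EXTERNAL,cv2.CHAIN_APPROX_NONE)[0]:
        if cv2.contourArea(q)>120:
            r=cv2.minAreaRect(np.float32(ray('wrist',q[:,0],85,c)[:,:2]));print(t,q[:,0].mean(0).round(),cv2.contourArea(q),np.round(r[0],1),np.round(r[1],1),round(r[2],1))
h,s,_=cv2.split(hsv(im))
for col in('red','yellow','blue'):
    p=np.argwhere(mask(im,col,70,40)[:290,180:400]);print(col,len(p),p.mean(0)[::-1]+[180,0] if len(p) else '')
E
```

```text
60 [530. 236.] 405.0 [698.8 -33.7] [18.9 41. ] 60.3
80 [530. 236.] 420.0 [698.9 -33.8] [19.3 41.4] 60.3
80 [283. 101.] 1708.5 [491.1 147.3] [69.6 13.7] 73.0
red 1061 [252.60980207 185.52403393]
yellow 1286 [251.15474339 102.00622084]
blue 1277 [253.69381363  19.89663273]
```

The bar now measures at (491,147), over the pocket row. It has moved about 90 mm and came up against the stop, and the gripper is clear of everything.

```bash
python3 -c "
from workcell import *
print(sign_off())"
```

```text
the job is handed in; nothing more can be done
None
```

I put the blue and red blocks flat in their own pockets beside the yellow one, slid the cover to its front stop and handed the job in at about 21 s; no verdict came back.

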